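Hold the engineer's square in the corner of the jig

ROBOT

A 6-joint arm with a two-finger parallel gripper is mounted at the origin on a cart in front of the work surface, level with it; the furniture and walls round the work are solid. World frame = base frame: x ahead of the robot, y to its left, z up, the work surface at z = 0. Lengths are in m, angles in degrees, forces in N, time in s.
With the tool pointing down it reaches from about 0.4 to 0.925 m from the base axis. Payload 3.4 kg.
Tool frame: the origin (TCP) lies where the fingers leave the gripper's body, on its centre line; the fingertips stand 73 mm ahead of it and the grasp point (between the pads) lies 54 mm ahead of it; z points along the fingers, y is the direction in which the jaws open and shut (so a half turn about z gives the same grasp; the last joint's range is limited). The gripper opens to 85 mm and grips with 20 to 120 N. Pads are 22 mm wide; open, the fingers measure 114 mm over their backs; the gripper's body (76 mm by 85 mm) begins 54 mm behind the grasp point. The pads swing forward as they close: fully open they stand 13 mm farther back than shut.
Start: joints at [67.466, 17.578, 86.31, -0, 76.112, -4.211], TCP at [0.181, 0.546, 0.304] pointing down, gripper open.
Joint ranges: [-179.03, 179.03], [-60, 130.46], [8.19, 133.38], [-81.62, 261.62], [5.75, 156.47], [-153.77, 153.77]. Speed limits (degrees/s): [147.25, 147.25, 180, 180, 180, 180].

INTERFACE

Orientations are given as [roll, pitch, yaw] about the fixed x, y, z axes, in that order (R = Rz(yaw) Ry(pitch) Rx(roll)).
In Python, from cell import sense, capture, finish_job gives the robot as it stands.
- The arm moves only by the tool servo_tool, never from a script. Its argument "increments" is a list of rows, each a list of 7 numbers: the shift along the tool's x, y, z in m, then the turn, a rotation vector about the tool's x, y, z in rad, then the closure in counts, from 0 (fully open) to 255 (shut). A call has 1 to 5 rows; each row is the pose to reach, as a shift and turn from the pose commanded when the call began, along the tool's axes at that moment; what a row does not reach only later rows make up. A row lasts 1/8 s, in which the tool goes at most 62.5 mm and 10.7 degrees, less where a joint would pass 70% of its speed; a pose out of reach is approached as far as the arm can. A call with a gripper value outside its range is refused whole. The fingers move at their own pace and stop on an object; "squeeze" is the grip in N (left out, the last holds). Time passes only in rows, so rows that repeat a pose let the fingers close. It gives the time, the measured TCP pose, the force and the opening at its end, in the units of the state.
- sense(): the state, without advancing time (a new reading comes with each control period).
- capture(name): name is "side" or "top" or "wrist"; returns a dict with "pixels" (384x512x3 uint8, red, green, blue), "fx", "fy", "cx", "cy" (pixels), "extrinsics" (4x4, takes a point from camera to world coordinates); the wrist camera has in their place "T_tool_cam" (4x4, takes a point from camera to tool coordinates, whose origin is the TCP and whose axes are the flange's). Camera axes: x right, y up, looking along -z (the intrinsics and any distortion apply to the point x, -y, -z); pixel columns grow to the right and rows downward; lengths in m; the calibration is good to about 2 mm. The wrist camera is an equidistant fisheye: a pixel r from the principal point sees the ray r / f radians off the axis. A picture is of the moment at which its call begins: read the wrist's pose just before it. There is no depth.
- finish_job(): hands the job in, once; it reports no verdict.
The state is a dict: "time_s": time; "q": joint angles; "joint_vel": joint speeds; "joint_efforts": joint torques, N m; "tcp_pos": TCP position; "eef_rot": TCP orientation; "wrist_force": force on the tool from outside, world axes, zero at the start; "wrist_torque": the same for the moment, N m; "opening": opening from 0.0 (shut) to 1.0 (fully open).
Only numpy, scipy, OpenCV 4.12 (cv2) and the standard library are available. Lean on these libraries where they do the work, as an engineer would, in place of code of your own. Each camera call takes 0.05 s, during which the arm holds its last target. There are 200 camera calls.

TASK

The hinged cover on the blue-backed corner jig stands a little open: first press it down until it lies flat and level. Then pick up the engineer's square, stand it upright on the middle of the cover and press it into the corner, until the stock's underside sits flat on the cover and the back of the blade lies flush against the blue upright. Finish while still gripping the square and pressing it firmly both down and against the upright, as if someone were about to check and tighten the jig; do not let go of it, and leave the other things on the bench where they are.

Things in the scene. Friction and masses are not known exactly. Their poses are not given: they have to be found in the camera images.
- jig: Corner jig, fixed to the worktop: aluminium base plate 185 x 96 mm whose top is 12 mm above the worktop, with a blue upright at one end. Origin on the worktop, 65 mm in front of the upright's face and midway across. +x points level from the open end to the upright, z up. The upright's face is the plane x = 65 mm; the base plate reaches from x = -80 to 105 mm.
- upright: The blue upright of the jig, fixed to it: a wall 12 mm thick, 84 mm wide, top 90 mm above the worktop, with two low ribs behind. Its frame is the jig's frame (same origin and axes), not its own centre.
- cover: Steel cover plate of the jig, 128 x 72 x 7 mm, hinged at its rear lower edge by the upright. Origin mid hinge line (13 mm up); x towards the upright, z plate normal; plate spans x -128.5 to -0.5, z 0 to 7 mm. Starts 0.06 to 0.14 rad open, front end 8 to 18 mm too high. Stiff hinge (about 5 N at the front end moves it), stays where left, stops when level with its top 20 mm above the worktop.
- cover_front (a point): Middle of the upper front edge of the cover, the end away from the hinge.
- corner (a point): Point midway along the inner corner of the jig, where the level cover's top meets the upright's face: 65 mm ahead of the jig's origin and 20 mm above the worktop. Axes as the jig's.
- square: Loose engineer's square, 0.2 to 0.45 kg, standing on its stock. Dark stock 130 mm long (x), 24 wide (y), 32 high (z); bright blade, 5 mm thick, 22 wide, rises from its +x end to 100 mm, back flush with the stock's end. Origin at the centre of the stock's underside; x towards the blade, z up. Faces to seat: underside (z = 0) and blade back (x = 65 mm).
- heel (a point): Outer corner of the square, where underside and blade back meet: 65 mm from the square's origin along its x, z = 0. Sliding on the cover, the square rubs: friction takes up to about 0.8 of the downward push before anything reaches the upright.
- grip (a point): Good place to pinch the stock across its 24 mm width from above: 20 mm from the stock's middle towards its free end, 85 mm from the back of the blade, 22 mm above the underside.
- specimen_cup: Bystander: lidded specimen cup with orange lid, 64 mm wide, 68 mm high, at the left front. Origin at the centre of its underside.
- coplin_jar: Bystander: staining jar with a green lid, 56 mm wide, 104 mm high, at the left back. Origin at the centre of its underside.
- marker: Bystander: green marker pen lying at the right front, 120 mm long. Origin at the centre of its underside.
- notepad: Bystander: white notepad, 106 x 149 x 13 mm, at the right. Origin at the centre of its underside.
- timer: Bystander: white lab timer, 33 x 64 x 62 mm, standing at the back. Origin at the centre of its underside.

How it is judged (in metres and radians):
On the way, in this order (a step that is already met when the one before it is completed fails the run):
1. the cover is pressed down level, before the square stands on it (angle between cover's own z axis and vertical below 0.02 rad and contact force between square and cover below 0.1 N), for 0.2 s.
2. the gripped square is pressed into the corner, flat on the cover and flush against the upright (angle between cover's own z axis and vertical below 0.02 rad and contact force between square and cover above 5 N and contact force between square and upright above 2 N and contact force between the fingers and square above 5 N and x of heel in the frame of corner between -0.002 and 0.003 m and z of heel in the frame of corner between -0.003 and 0.002 m and y of heel in the frame of corner between -0.015 and 0.015 m and angle between the z axis of square and the z axis of jig, either way round below 0.02 rad and angle between the x axis of square and the x axis of jig, either way round below 0.03 rad and linear speed of square below 0.01 m/s), for 0.2 s.
At the end, for the whole second after the job is handed in: Cover level within 0.02 rad. Square gripped (over 5 N), pressing the cover over 5 N and the upright over 2 N; heel within 2 mm (3 mm inward) of the corner in height and depth, 15 mm sideways; upright within 0.02 rad, in line with the jig within 0.03 rad; at rest (all of step 2); the arm keeps its last pose, push and grip.
It fails at once if a bystander is moved by more than 20 mm (distance of any of specimen_cup, coplin_jar, marker, notepad, timer from where it was at the start of the episode above 0.02 m).
It fails at once if the square is tipped over (angle between square's own z axis and vertical above 0.7 rad).
It also fails if it takes over 61 s, if anything falls off the work surface, if the arm or the gripper's body presses on something with over 40 N, if the wrist force passes 120 N, or if a joint passes its speed limit or range.

## Working session

There is one attempt and no reset: what is moved stays moved. The work goes in short steps, Python scripts to look and compute and a tool call to move; the robot and the scene stay as the last step left them, time stands still between calls to the robot, and variables do not carry over. Pictures are saved under pics/ and viewed, about 8 in all and at most 12, crops included, and the job is handed in when it is done.

Besides the shell and the picture viewer there is one more tool, called in YAML: its name, and indented under it one key for each argument. servo_tool: Moves the arm, as the interface text tells. Its arguments: {"type":"object","properties":{"increments":{"type":"array","items":{"type":"array","items":{"type":"number"}}},"squeeze":{"type":"number"}},"required":["increments"]}

```bash
ls; mkdir -p pics
python3 - <<'E'
from cell import sense,capture
import cv2,json,numpy as np
s=sense();print(s)
for n in("side","top"):
    c=capture(n);cv2.imwrite(f"pics/{n}0.png",cv2.resize(c["pixels"][:,:,::-1],(768,576),interpolation=cv2.INTER_CUBIC))
    print(n,{k:np.round(v,4).tolist() if not isinstance(v,str) else v for k,v in c.items() if k!="pixels"})
    np.save(f"pics/{n}0.npy",c,allow_pickle=True)
E
```

```text
pics
{'time_s': 0.0, 'q': array([ 6.74659595e+01,  1.76198016e+01,  8.63821385e+01, -9.42547674e-04,
        7.61106497e+01, -4.21143698e+00]), 'joint_vel': array([ 0.03951954, -0.02167409, -0.02121425,  0.04222441,  0.07068534,
        0.04972651]), 'joint_efforts': array([ 6.89217268e-04, -4.57545018e+01, -2.51920116e+01, -7.46837122e-05,
        1.32501841e-02, -3.31006561e-05]), 'tcp_pos': array([0.18058337, 0.54533881, 0.303017  ]), 'eef_rot': array([-1.79887647e+02, -7.35620962e-03,  1.61677616e+02]), 'wrist_force': array([ 0.11283696, -0.04187417, -0.0700941 ]), 'wrist_torque': array([-0.00707331,  0.01238187, -0.04869544]), 'opening': 1.0026173045909714}
side {'fx': 426.5929, 'fy': 426.5929, 'cx': 256.2296, 'cy': 188.4262, 'extrinsics': [[0.41, 0.4368, -0.8007, -0.6717], [-0.9118, 0.1731, -0.3724, -0.5048], [-0.0241, 0.8827, 0.4693, 0.7391], [0.0, 0.0, 0.0, 1.0]]}
top {'fx': 359.6915, 'fy': 359.6915, 'cx': 253.9212, 'cy': 193.7826, 'extrinsics': [[-0.0244, 0.9839, -0.1771, 0.3061], [-0.9997, -0.0245, 0.0012, 0.0373], [-0.0031, 0.1771, 0.9842, 1.3781], [0.0, 0.0, 0.0, 1.0]]}
```

View pics/side0.png

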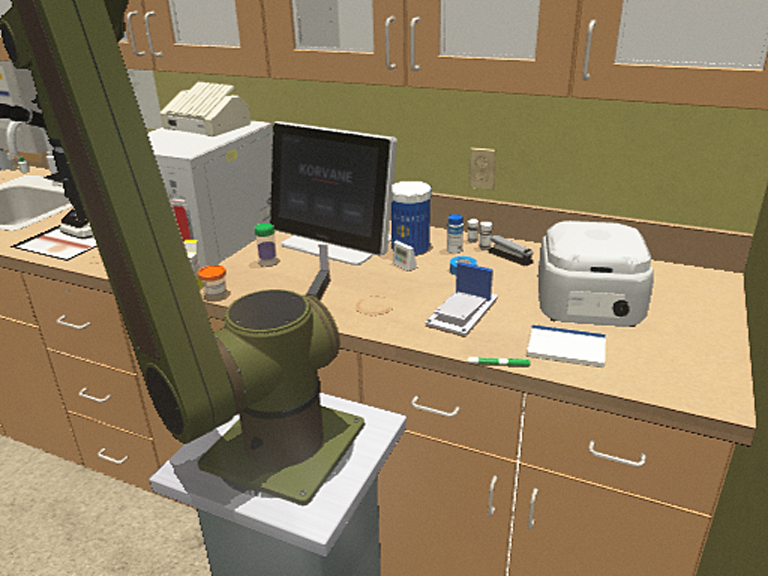

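View pics/top0.png

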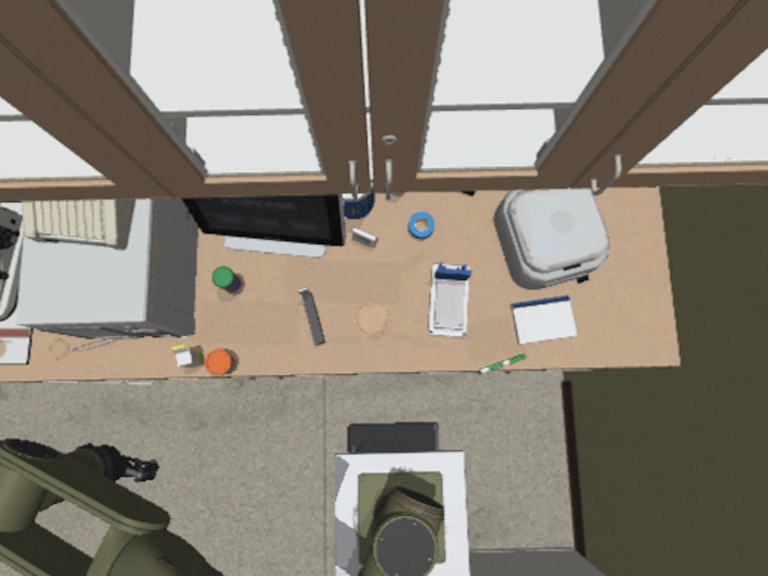

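The side view shows the square's blade at about (324,258), with the arm base hiding its stock, and the jig at (465,300). In the top view, the square's stock runs from (303,291) to (319,343). The jig is at (450,300) with its upright at (452,272). Next I'll compute rough poses.

```bash
cat > h.py <<'E'
import numpy as np,cv2
from scipy.spatial.transform import Rotation as R
from cell import sense,capture
def ray(c,u,v,tcp=None):
    """world origin, direction for pixel"""
    if "extrinsics" in c:
        T=np.array(c["extrinsics"]);d=np.array([(u-c["cx"])/c["fx"],-(v-c["cy"])/c["fy"],-1])
    else:
        T=tcp@np.array(c["T_tool_cam"])
        x,y=(u-c["cx"])/c["fx"],(v-c["cy"])/c["fy"];r=np.hypot(x,y);k=np.sin(r)/max(r,1e-9)
        d=np.array([x*k,-y*k,-np.cos(r)])
    return T[:3,3],T[:3,:3]@d
def onz(c,u,v,z,tcp=None):
    o,d=ray(c,u,v,tcp);return o+d*(z-o[2])/d[2]
def proj(c,P,tcp=None):
    P=np.atleast_2d(P)
    T=np.array(c["extrinsics"]) if "extrinsics" in c else tcp@np.array(c["T_tool_cam"])
    p=(P-T[:3,3])@T[:3,:3];x,y,z=p[:,0],-p[:,1],-p[:,2]
    if "extrinsics" in c:a,b=x/z,y/z
    else:
        h=np.hypot(x,y);th=np.arctan2(h,z);a,b=x/h*th,y/h*th
    return np.c_[c["fx"]*a+c["cx"],c["fy"]*b+c["cy"]]
def tcp(s):
    T=np.eye(4);T[:3,:3]=R.from_euler("xyz",s["eef_rot"],degrees=True).as_matrix();T[:3,3]=s["tcp_pos"];return T
def inc(s,pos,rpy):
    """increment from present pose to target TCP pos, rpy (deg)"""
    T=tcp(s);Rt=R.from_euler("xyz",rpy,degrees=True).as_matrix()
    return np.r_[T[:3,:3].T@(np.array(pos)-T[:3,3]),R.from_matrix(T[:3,:3].T@Rt).as_rotvec()]
E
python3 - <<'E'
from h import *
np.set_printoptions(precision=4,suppress=True)
c=np.load("pics/top0.npy",allow_pickle=True).item()
for n,u,v,z in[("sq free",319,343,.032),("sq blade-top",303,291,.1),("sq stock back end",305,293,.032),("up top L",436,265,.09),("up top R",470,266,.09),("plate FL",430,335,.012),("plate FR",467,335,.012)]:
    print(n,onz(c,u/1.5,v/1.5,z))
w=capture("wrist");print({k:np.round(v,4).tolist() for k,v in w.items() if k!="pixels" and not isinstance(v,str)})
E
```

```text
sq free [0.4197 0.193  0.032 ]
sq blade-top [0.54   0.2232 0.1   ]
sq stock back end [0.5471 0.228  0.032 ]
up top L [ 0.5983 -0.1007  0.09  ]
up top R [ 0.5937 -0.1836  0.09  ]
plate FL [ 0.4347 -0.0861  0.012 ]
plate FR [ 0.4324 -0.1798  0.012 ]
{'fx': 297.3186, 'fy': 297.3186, 'cx': 257.0979, 'cy': 192.3909, 'T_tool_cam': [[-0.0018, 0.9622, 0.2722, 0.0686], [1.0, 0.0016, 0.0008, -0.0004], [0.0003, 0.2722, -0.9622, -0.0684], [0.0, 0.0, 0.0, 1.0]]}
```

Run:
```python
from h import *
np.set_printoptions(precision=4,suppress=True)
print(inc(sense(),[.47,.205,.26],[180,0,195]))
```

```text
[-0.3817 -0.2321  0.0435 -0.0015 -0.0006 -0.5816]
```

servo_tool:
  increments:
    - [-0.045,-0.027,0.005,0,0,-0.07,0]
    - [-0.09,-0.055,0.01,0,0,-0.14,0]
    - [-0.135,-0.082,0.015,0,0,-0.21,0]
    - [-0.18,-0.11,0.02,0,0,-0.28,0]
    - [-0.225,-0.137,0.026,0,0,-0.34,0]

```text
time_s: 0.78
tcp_pos: [0.3521, 0.3436, 0.2777]
eef_rot: [180.0, 0.0, -178.7]
wrist_force: [0.3, 0.2, 1.0]
opening: 1.001
```

Run:
```python
from h import *
np.set_printoptions(precision=4,suppress=True)
s=sense();print(s["time_s"],s["tcp_pos"],s["eef_rot"],inc(s,[.47,.205,.26],[180,0,195]))
```

```text
0.775 [0.3521 0.3436 0.2777] [ 179.9995    0.0063 -178.7057] [-0.1147 -0.1413  0.0177 -0.      0.0001 -0.2392]
```

servo_tool:
  increments:
    - [-0.038,-0.047,0.006,0,0,-0.08,0]
    - [-0.076,-0.094,0.012,0,0,-0.16,0]
    - [-0.115,-0.141,0.018,0,0,-0.239,0]
    - [-0.115,-0.141,0.018,0,0,-0.239,0]

```text
time_s: 1.27
tcp_pos: [0.4717, 0.2032, 0.2593]
eef_rot: [-179.9, 0.0, -165.5]
wrist_force: [0.1, 1.0, -0.1]
opening: 1.0
```

```bash
cat >> h.py <<'E'
def shot(name):
    s=sense();c=capture("wrist");np.save(f"pics/{name}.npy",{"s":s,"c":c},allow_pickle=True)
    cv2.imwrite(f"pics/{name}.png",cv2.resize(c["pixels"][:,:,::-1],(768,576),interpolation=cv2.INTER_CUBIC))
    return s,c
def load(name):
    d=np.load(f"pics/{name}.npy",allow_pickle=True).item();return d["c"],tcp(d["s"])
E
python3 - <<'E'
from h import *
np.set_printoptions(precision=4,suppress=True)
s,c=shot("w1");print(s["time_s"],s["tcp_pos"],s["eef_rot"],s["wrist_force"])
print(inc(s,[.44,-.13,.26],[180,0,177]))
E
```

```text
1.275 [0.4717 0.2032 0.2593] [-179.9308    0.0011 -165.4801] [ 0.1371  0.9586 -0.0718]
[ 0.1142 -0.3146 -0.0003 -0.0012  0.0002  0.3058]
```

View pics/w1.png

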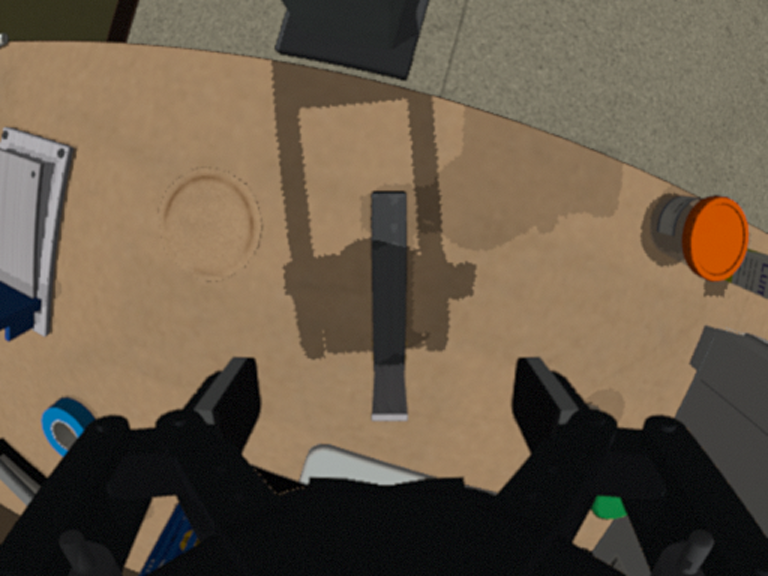

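The wrist view has the square upright: free end of the stock at (372–406,192), blade tip at (373–407,417). Now I'll measure it and move over the jig.

servo_tool:
  increments:
    - [0.02,-0.056,0,0,0,0.06,0]
    - [0.04,-0.112,0,0,0,0.12,0]
    - [0.06,-0.168,0,0,0,0.18,0]
    - [0.08,-0.224,0,0,0,0.24,0]
    - [0.1,-0.28,0,0,0,0.306,0]

```text
time_s: 1.95
tcp_pos: [0.4436, -0.0898, 0.2602]
eef_rot: [180.0, 0.0, 177.3]
wrist_force: [1.4, 0.6, -0.1]
opening: 1.001
```

servo_tool:
  increments:
    - [0.002,-0.037,0,0,0,0,255]
    - [0.002,-0.037,0,0,0,0,255]
    - [0.002,-0.037,0,0,0,0,255]

```text
time_s: 2.33
tcp_pos: [0.4403, -0.1252, 0.2598]
eef_rot: [179.9, -0.0, 177.4]
wrist_force: [0.7, -0.4, -0.2]
opening: 0.373
```

Run:
```python
from h import *
np.set_printoptions(precision=4,suppress=True)
c,T=load("w1")
for n,u,v,z in[("free L",372,192,.032),("free R",406,192,.032),("stock L low",373,360,.032),("stock R low",405,360,.032),("blade tip back L",373,419,.1),("blade tip back R",407,419,.1),("bl front",390,414,.1)]:
    print(n,onz(c,u/1.5,v/1.5,z,T))
s,c=shot("w2");print(s["time_s"],s["tcp_pos"],s["eef_rot"],s["wrist_force"])
```

```text
free L [0.4243 0.1807 0.032 ]
free R [0.4187 0.2024 0.032 ]
stock L low [0.5408 0.2104 0.032 ]
stock R low [0.535 0.233 0.032]
blade tip back L [0.5478 0.2141 0.1   ]
blade tip back R [0.5428 0.2337 0.1   ]
bl front [0.5418 0.223  0.1   ]
2.325 [ 0.4403 -0.1252  0.2598] [179.9296  -0.0303 177.3531] [ 0.6826 -0.3618 -0.1989]
```

View pics/w2.png

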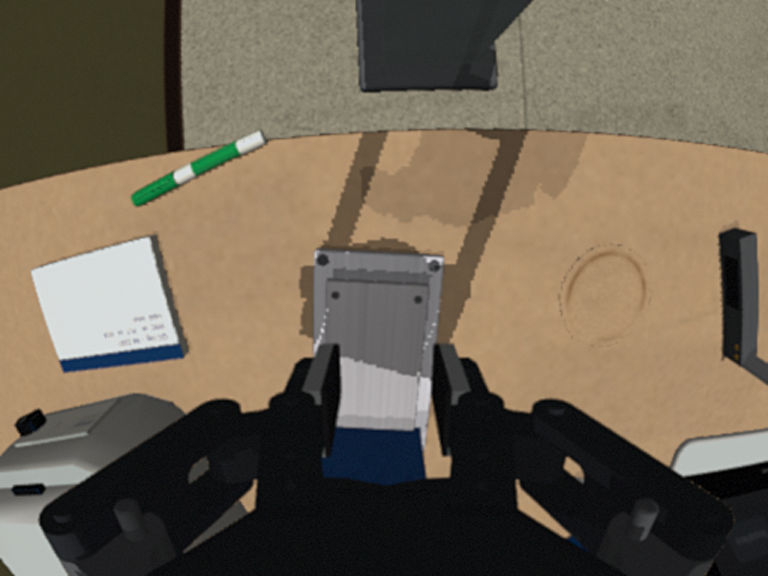

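The wrist view shows the base plate's front corners at (315,250) and (444,257), the cover's front corners near (328,280) and (427,286), and the foot of the blue face along row ~430 (332–422).

Run:
```python
from h import *
np.set_printoptions(precision=4,suppress=True)
c,T=load("w2")
for n,u,v,z in[("base FL",315,250,.012),("base FR",444,257,.012),("base R",427,430,.012),("cov FL",328,280,.032),("cov FR",427,286,.032),("face L",332,429,.02),("face R",421,430,.02)]:
    print(n,onz(c,u/1.5,v/1.5,z,T))
# refine jig pose: fit by projecting all points
from scipy.optimize import least_squares
J=np.array([[-.08,-.048,.012],[-.08,.048,.012],[.065,-.036,.020],[.065,.036,.020]])
uv=np.array([[315,250],[444,257],[332,429],[421,430]])/1.5
def W(p,P):
    a=p[2];return np.c_[p[0]+np.cos(a)*P[:,0]-np.sin(a)*P[:,1],p[1]+np.sin(a)*P[:,0]+np.cos(a)*P[:,1],P[:,2]]
f=lambda p:(proj(c,W(p,J),T)-uv).ravel()
r=least_squares(f,[.51,-.135,-.05]);print(r.x,np.degrees(r.x[2]),r.fun)
```

```text
base FL [ 0.4292 -0.1765  0.012 ]
base FR [ 0.4389 -0.083   0.012 ]
base R [ 0.5862 -0.0977  0.012 ]
cov FL [ 0.447  -0.1658  0.032 ]
cov FR [ 0.4546 -0.0977  0.032 ]
face L [ 0.5763 -0.1763  0.02  ]
face R [ 0.5804 -0.1032  0.02  ]
[ 0.5137 -0.1353 -0.0747] -4.277139696991748 [-0.6256  1.1201  1.3082 -1.3196  0.1193 -0.2655 -0.8502  0.5759]
```

Run:
```python
from h import *
np.set_printoptions(precision=4,suppress=True)
print(inc(sense(),[.463,-.1315,.115],[180,0,175.5]))
c,T=load("w2")
im=c["pixels"][155:330,195:315,::-1]
cv2.imwrite("pics/crop2.png",cv2.resize(im,None,fx=3.4,fy=3.4,interpolation=cv2.INTER_CUBIC))
```

```text
[-0.023  -0.0056  0.1448  0.001  -0.0005  0.0332]
```

View pics/crop2.png

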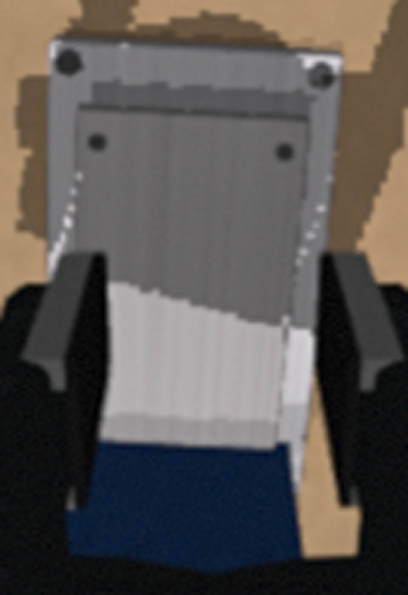

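The crop shows base corners at (50,40) and (341,50), the right plate edge running to (298,470), and the foot of the face running from (100,441) to (277,448). I'll refit the jig with these and press the cover in the same step.

servo_tool:
  increments:
    - [-0.006,-0.001,0.036,0.001,0,0.01,255]
    - [-0.012,-0.003,0.072,0.001,0,0.02,255]
    - [-0.018,-0.005,0.108,0.001,0,0.033,255]
    - [-0.023,-0.0056,0.145,0.001,0,0.033,255]
    - [-0.023,-0.0056,0.145,0.001,0,0.033,255]

```text
time_s: 3.0
tcp_pos: [0.4619, -0.1312, 0.1128]
eef_rot: [179.9, -0.3, 175.6]
wrist_force: [0.0, 0.2, -0.2]
opening: -0.0
```

Run:
```python
from h import *
from scipy.optimize import least_squares
np.set_printoptions(precision=4,suppress=True)
s=sense();print(s["tcp_pos"],s["eef_rot"],s["wrist_force"],s["opening"])
c,T=load("w2")
k=lambda u,v:np.array([u/3.4+195-.35,v/3.4+155-.35])
P={}
for n,u,v,z in[("FL",50,41,.012),("FR",341,51,.012),("R1",331,150,.012),("R2",298,470,.012),("face L",104,441,.02),("face R",277,448,.02),("L1",49,110,.012),("L2",48,240,.012)]:
    P[n]=onz(c,*k(u,v),z,T);print(n,P[n])
def res(p):
    a=p[2];Rm=np.array([[np.cos(a),np.sin(a)],[-np.sin(a),np.cos(a)]])
    q={n:Rm@(v[:2]-p[:2]) for n,v in P.items()}
    return [q["FL"][0]+.08,q["FR"][0]+.08,q["FR"][1]-.048,q["R1"][1]-.048,q["R2"][1]-.048,q["FL"][1]+.048,q["L1"][1]+.048,q["L2"][1]+.048,q["face L"][0]-.065,q["face R"][0]-.065]
r=least_squares(res,[.51,-.135,-.05]);print(r.x,np.degrees(r.x[2]),r.fun)
```

```text
[ 0.4619 -0.1312  0.1128] [179.9398  -0.3439 175.5701] [ 0.0351  0.2275 -0.2111] -0.0001368870311436999
FL [ 0.4292 -0.1772  0.012 ]
FR [ 0.437  -0.0841  0.012 ]
R1 [ 0.47   -0.0879  0.012 ]
R2 [ 0.5958 -0.1007  0.012 ]
face L [ 0.5739 -0.1712  0.02  ]
face R [ 0.5797 -0.1088  0.02  ]
L1 [ 0.452  -0.1795  0.012 ]
L2 [ 0.4975 -0.1843  0.012 ]
[ 0.5121 -0.139  -0.1045] -5.987083524586687 [ 0.0015 -0.0004 -0.0013 -0.0017 -0.0013  0.0013  0.0014  0.0014 -0.0002
 -0.0009]
```

servo_tool:
  increments:
    - [0,0,0.005,0,0.004,0,255]
    - [0,0,0.009,0,0.004,0,255]
    - [0,0,0.013,0,0.004,0,255]
    - [0,0,0.017,0,0.004,0,255]

```text
time_s: 3.5
tcp_pos: [0.4632, -0.1334, 0.0985]
eef_rot: [-179.9, -0.2, 175.4]
wrist_force: [-0.9, 1.4, 3.2]
opening: -0.002
```

servo_tool:
  increments:
    - [0,0,0.002,0,0,0,255]
    - [0,0,0.004,0,0,0,255]

```text
time_s: 3.75
tcp_pos: [0.4629, -0.1334, 0.0938]
eef_rot: [-180.0, -0.3, 175.4]
wrist_force: [-0.2, 0.9, 2.6]
opening: 0.001
```

servo_tool:
  increments:
    - [0,0,0.002,0,0,0,255]
    - [0,0,0.004,0,0,0,255]

```text
time_s: 4.0
tcp_pos: [0.4628, -0.1334, 0.0921]
eef_rot: [-179.9, -0.2, 175.4]
wrist_force: [-9.3, 3.2, 46.6]
opening: 0.006
```

servo_tool:
  increments:
    - [0,0,0.002,0,0,0,255]
    - [0,0,0.002,0,0,0,255]

```text
time_s: 4.25
tcp_pos: [0.4627, -0.1333, 0.092]
eef_rot: [-179.9, -0.1, 175.4]
wrist_force: [-10.9, 4.2, 48.4]
opening: 0.002
```

servo_tool:
  increments:
    - [0,0,-0.04,0,0,0,0]
    - [0,0,-0.08,0,0,0,0]
    - [0,0.05,-0.105,0,0,-0.05,0]

```text
time_s: 4.62
tcp_pos: [0.4697, -0.0858, 0.1949]
eef_rot: [-179.8, 0.1, 178.1]
wrist_force: [0.4, -0.5, 0.2]
opening: 0.636
```

Run:
```python
from h import *
np.set_printoptions(precision=4,suppress=True)
s=sense();print(s["tcp_pos"],s["eef_rot"],s["wrist_force"],s["opening"])
print(inc(s,[.464,.2027,.20],[180,0,194.6]))
```

```text
[ 0.4697 -0.0858  0.1949] [-179.8213    0.0723  178.0915] [ 0.3863 -0.48    0.1958] 0.6357661723499595
[ 0.0153  0.2882 -0.006  -0.0033  0.0008 -0.2881]
```

servo_tool:
  increments:
    - [0.003,0.058,-0.001,-0.003,0.001,-0.06,0]
    - [0.006,0.116,-0.002,-0.003,0.001,-0.12,0]
    - [0.009,0.174,-0.004,-0.003,0.001,-0.18,0]
    - [0.012,0.232,-0.006,-0.003,0.001,-0.24,0]
    - [0.015,0.288,-0.006,-0.003,0.001,-0.288,0]

```text
time_s: 5.25
tcp_pos: [0.4615, 0.2068, 0.1987]
eef_rot: [179.8, -0.2, -165.1]
wrist_force: [0.9, -0.5, -0.1]
opening: 1.0
```

servo_tool:
  increments:
    - [0,0,0,0,0,0,0]
    - [0,0,0,0,0,0,0]

```text
time_s: 5.5
tcp_pos: [0.461, 0.2046, 0.1983]
eef_rot: [179.8, -0.3, -165.1]
wrist_force: [-0.1, -0.5, -0.1]
opening: 0.999
```

Run:
```python
from h import *
np.set_printoptions(precision=4,suppress=True)
s,c=shot("w3");print(s["tcp_pos"],s["eef_rot"],s["wrist_force"],s["opening"])
```

```text
[0.461  0.2046 0.1983] [ 179.8451   -0.3082 -165.1468] [-0.105  -0.4672 -0.1238] 0.9992469194816078
```

View pics/w3.png

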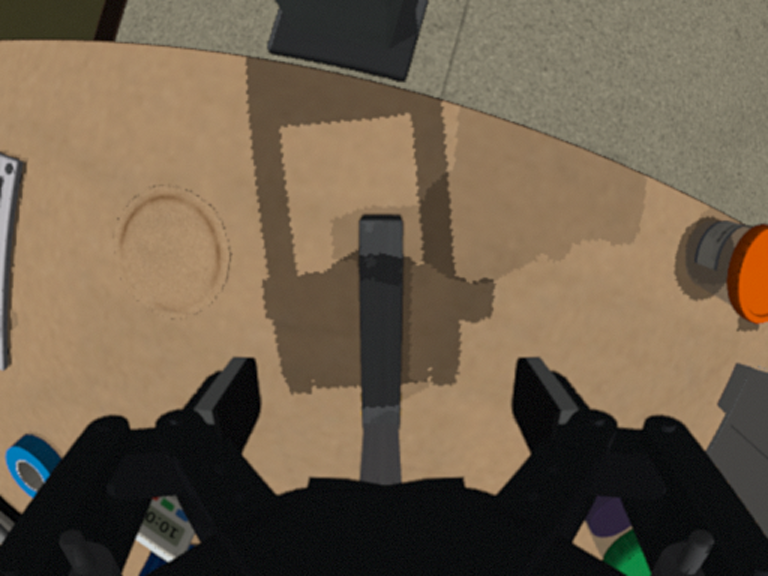

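The stock's top now runs from (360–403,218) at the free end to (362–400,405).

Run:
```python
from h import *
np.set_printoptions(precision=4,suppress=True)
c,T=load("w3")
g=np.gradient
q=[onz(c,u/1.5,v/1.5,.032,T) for u,v in[(360,218),(403,218),(362,405),(400.5,405)]]
print(np.array(q));m=(q[0]+q[1])/2;n=(q[2]+q[3])/2;d=(n-m)[:2];print(m,n,np.degrees(np.arctan2(d[1],d[0])),np.linalg.norm(d),m[:2]+.045*d/np.linalg.norm(d))
p=m[:2]+.045*d/np.linalg.norm(d)
print(inc(sense(),[p[0],p[1],.078],[180,0,180+np.degrees(np.arctan2(d[1],d[0]))]))
```

```text
[[0.4237 0.1806 0.032 ]
 [0.418  0.2026 0.032 ]
 [0.532  0.2083 0.032 ]
 [0.5261 0.2308 0.032 ]]
[0.4208 0.1916 0.032 ] [0.529  0.2196 0.032 ] 14.511420526659473 0.11175968540599893 [0.4644 0.2028]
[-0.0037 -0.0023  0.1203  0.0028 -0.0055  0.0045]
```

servo_tool:
  increments:
    - [-0.004,-0.002,0.04,0.003,-0.005,0.005,0]
    - [-0.004,-0.002,0.08,0.003,-0.005,0.005,0]
    - [-0.004,-0.002,0.11,0.003,-0.005,0.005,0]
    - [-0.004,-0.002,0.12,0.003,-0.005,0.005,0]
    - [-0.004,-0.002,0.12,0.003,-0.005,0.005,0]

```text
time_s: 6.18
tcp_pos: [0.465, 0.2031, 0.0784]
eef_rot: [180.0, -0.0, -165.6]
wrist_force: [-0.6, -0.6, 0.0]
opening: 0.999
```

servo_tool:
  increments:
    - [0,0,0,0,0,0,120]
    - [0,0,0,0,0,0,170]
    - [0,0,0,0,0,0,200]
    - [0,0,0,0,0,0,255]
    - [0,0,0,0,0,0,255]
  squeeze: 80

```text
time_s: 6.8
tcp_pos: [0.4654, 0.2044, 0.0796]
eef_rot: [180.0, 0.1, -165.5]
wrist_force: [-0.5, -0.6, 5.5]
opening: 0.264
```

servo_tool:
  increments:
    - [0,0,0,0,0,0,255]
    - [0,0,0,0,0,0,255]
  squeeze: 80

```text
time_s: 7.05
tcp_pos: [0.4654, 0.2044, 0.0796]
eef_rot: [180.0, 0.1, -165.5]
wrist_force: [-0.3, -0.1, 6.5]
opening: 0.268
```

servo_tool:
  increments:
    - [0,0,-0.02,0,0,0,255]
    - [0,0,-0.06,0,0,0,255]
    - [0,0,-0.1,0,0,0,255]
    - [0,0,-0.1,0,0,0,255]

```text
time_s: 7.55
tcp_pos: [0.4666, 0.2049, 0.1815]
eef_rot: [179.9, 0.4, -165.5]
wrist_force: [0.1, 0.8, -3.2]
opening: 0.26
```

Run:
```python
from h import *
np.set_printoptions(precision=4,suppress=True)
s=sense();print(s["tcp_pos"],s["eef_rot"],s["wrist_force"],s["wrist_torque"],s["opening"])
print(inc(s,[.473,-.1352,.18],[180,0,174.4]))
```

```text
[0.4666 0.2049 0.1815] [ 179.9433    0.4096 -165.4722] [ 0.1427  0.8488 -3.1954] [0.0105 0.0327 0.0225] 0.2601204646443901
[ 0.0791 -0.3308  0.0006  0.0022  0.0069  0.3513]
```

servo_tool:
  increments:
    - [0.01,-0.042,0,0,0.002,0.045,255]
    - [0.02,-0.084,0,0,0.004,0.09,255]
    - [0.03,-0.126,0,0,0.006,0.135,255]
    - [0.04,-0.168,0,0,0.007,0.18,255]
    - [0.05,-0.21,0,0,0.007,0.225,255]

```text
time_s: 8.18
tcp_pos: [0.4679, -0.0128, 0.1771]
eef_rot: [180.0, -0.6, -178.4]
wrist_force: [0.7, 0.6, -2.7]
opening: 0.271
```

Run:
```python
from h import *
np.set_printoptions(precision=4,suppress=True)
s=sense();print(s["tcp_pos"],s["eef_rot"],s["wrist_force"],s["opening"])
print(inc(s,[.473,-.1352,.18],[180,0,174.4]))
```

```text
[ 0.4679 -0.0128  0.1771] [ 179.9905   -0.5516 -178.4493] [ 0.706   0.5791 -2.7284] 0.27089358159853355
[-0.0018 -0.1224 -0.003  -0.0004 -0.0096  0.1248]
```

servo_tool:
  increments:
    - [0,-0.04,0,0,-0.005,0.04,255]
    - [0,-0.08,-0.002,0,-0.008,0.08,255]
    - [-0.002,-0.121,-0.002,0,-0.008,0.123,255]
    - [-0.002,-0.121,-0.002,0,-0.008,0.123,255]
    - [-0.002,-0.121,-0.002,0,-0.008,0.123,255]

```text
time_s: 8.8
tcp_pos: [0.4733, -0.132, 0.1793]
eef_rot: [180.0, -0.1, 174.5]
wrist_force: [-0.4, 0.9, -2.4]
opening: 0.264
```

Run:
```python
from h import *
np.set_printoptions(precision=4,suppress=True)
s,c=shot("w4");print(s["tcp_pos"],s["eef_rot"],s["wrist_force"],s["opening"])
print(inc(s,[.473,-.1352,.18],[180,0,174.4]))
a=capture("side")["pixels"][150:250,250:370,::-1];a=cv2.resize(a,None,fx=5,fy=5,interpolation=cv2.INTER_CUBIC);cv2.imwrite("pics/s4.png",a)
```

```text
[ 0.4733 -0.132   0.1793] [179.9538  -0.1118 174.5337] [-0.3977  0.9402 -2.4267] 0.2641090936708524
[-0.     -0.0032 -0.0007  0.0008 -0.002   0.0023]
```

View pics/w4.png

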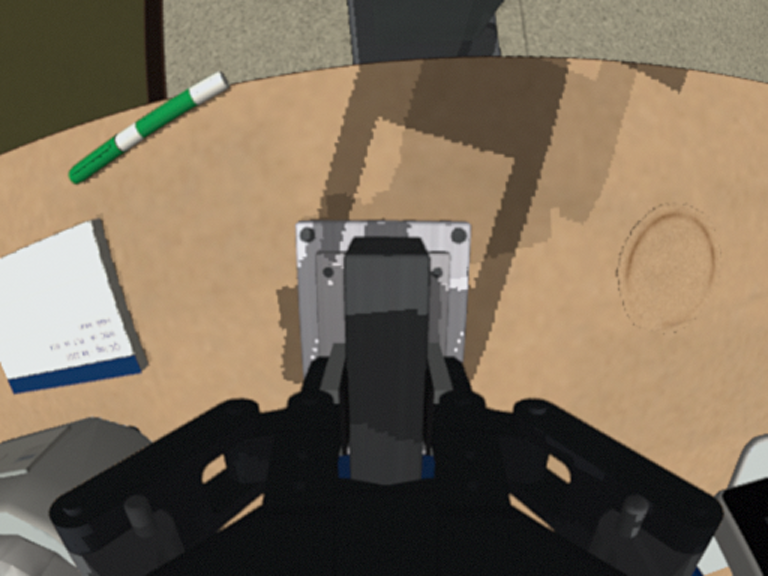

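View pics/s4.png

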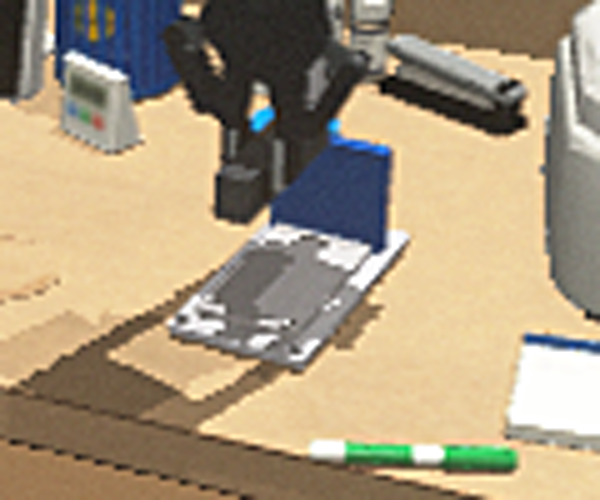

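In w4 the base front edge is horizontal, (297,221) to (470,221), so the yaw is aligned and the centre is within a couple of pixels. The side crop shows the cover flat and the square held above it.

Run:
```python
from h import *
np.set_printoptions(precision=4,suppress=True)
c,T=load("w4")
for u,v,z in[(297,221,.012),(470,221,.012),(302,350,.012),(465,345,.012)]:
    p=onz(c,u/1.5,v/1.5,z,T);print(p,T[:3,:3].T@(p-T[:3,3]))
# free end top edge & bottom edge, at assumed heights
zb=T[2,3]-.0796
for u,v,z in[(345,254,zb+.032),(428,254,zb+.032),(352,238,zb),(424,238,zb)]:
    p=onz(c,u/1.5,v/1.5,z,T);print(p,T[:3,:3].T@(p-T[:3,3]))
```

```text
[ 0.4287 -0.176   0.012 ] [ 0.0399 -0.0482  0.1673]
[ 0.4377 -0.0835  0.012 ] [0.0397 0.0447 0.1674]
[ 0.5031 -0.1843  0.012 ] [-0.035  -0.0494  0.1672]
[ 0.5091 -0.0898  0.012 ] [-0.0319  0.0453  0.1672]
[ 0.4269 -0.1389  0.1317] [ 0.0455 -0.0113  0.0477]
[ 0.429  -0.1169  0.1317] [0.0454 0.0108 0.0477]
[ 0.4277 -0.1395  0.0997] [ 0.0446 -0.0118  0.0797]
[ 0.43   -0.1154  0.0997] [0.0445 0.0124 0.0797]
```

servo_tool:
  increments:
    - [-0.003,-0.002,0.025,0,-0.001,0,255]
    - [-0.006,-0.002,0.05,0,-0.001,0,255]
    - [-0.01,-0.002,0.065,0,-0.001,0,255]
    - [-0.012,-0.002,0.072,0,-0.001,0,255]
    - [-0.012,-0.002,0.072,0,-0.001,0,255]
  squeeze: 80

```text
time_s: 9.52
tcp_pos: [0.4867, -0.1355, 0.1084]
eef_rot: [-180.0, 0.1, 174.6]
wrist_force: [-0.9, -0.3, -1.6]
opening: 0.258
```

servo_tool:
  increments:
    - [0,0,0.003,0,0,0,255]
    - [0,0,0.006,0,0,0,255]
    - [0,0,0.006,0,0,0,255]

```text
time_s: 9.9
tcp_pos: [0.4863, -0.1358, 0.1027]
eef_rot: [-180.0, 0.1, 174.6]
wrist_force: [-0.9, -0.3, -3.0]
opening: 0.264
```

servo_tool:
  increments:
    - [0,0,0.002,0,0,0,255]
    - [0,0,0.0035,0,0,0,255]
    - [0,0,0.0035,0,0,0,255]

```text
time_s: 10.28
tcp_pos: [0.4864, -0.1359, 0.0996]
eef_rot: [-180.0, 0.2, 174.6]
wrist_force: [-1.4, 1.1, 5.3]
opening: 0.268
```

servo_tool:
  increments:
    - [-0.002,0,-0.0005,0,0,0,255]
    - [-0.004,0,-0.0005,0,0,0,255]
    - [-0.0055,0,-0.0005,0,0,0,255]
    - [-0.0055,0,-0.0005,0,0,0,255]

```text
time_s: 10.78
tcp_pos: [0.4918, -0.1362, 0.0996]
eef_rot: [-180.0, 0.1, 174.6]
wrist_force: [-3.3, 1.4, 2.4]
opening: 0.259
```

servo_tool:
  increments:
    - [-0.001,0,0,0,0,0,255]
    - [-0.002,0,0,0,0,0,255]

```text
time_s: 11.02
tcp_pos: [0.4936, -0.1364, 0.0996]
eef_rot: [-180.0, 0.1, 174.6]
wrist_force: [-3.8, -0.0, 6.1]
opening: 0.269
```

servo_tool:
  increments:
    - [-0.001,0,0,0,0,0,255]
    - [-0.002,0,0,0,0,0,255]

```text
time_s: 11.28
tcp_pos: [0.4939, -0.1364, 0.0996]
eef_rot: [-180.0, -0.1, 174.6]
wrist_force: [-10.0, 0.3, 10.1]
opening: 0.266
```

servo_tool:
  increments:
    - [-0.001,0,0,0,0,0,255]
    - [-0.002,0,0,0,0,0,255]

```text
time_s: 11.52
tcp_pos: [0.4941, -0.1364, 0.0995]
eef_rot: [-180.0, -0.3, 174.6]
wrist_force: [-13.0, -2.0, 14.1]
opening: 0.267
```

servo_tool:
  increments:
    - [-0.001,0,-0.0003,0,-0.003,0,255]
    - [-0.002,0,-0.0005,0,-0.006,0,255]
    - [-0.003,0,-0.0005,0,-0.006,0,255]
    - [-0.003,0,-0.0005,0,-0.006,0,255]

```text
time_s: 12.02
tcp_pos: [0.4941, -0.1364, 0.0996]
eef_rot: [-180.0, -0.3, 174.6]
wrist_force: [-18.4, -3.2, 14.0]
opening: 0.262
```

Run:
```python
from h import *
np.set_printoptions(precision=4,suppress=True)
s,c=shot("w5");print(s["tcp_pos"],s["eef_rot"],s["wrist_force"],s["wrist_torque"],s["opening"])
im=c["pixels"][130:330,140:380,::-1]
cv2.imwrite("pics/w5c.png",cv2.resize(im,None,fx=3,fy=3,interpolation=cv2.INTER_CUBIC))
```

```text
[ 0.4941 -0.1364  0.0996] [-179.9973   -0.3036  174.6317] [-18.3554  -3.1512  13.9682] [-0.5706  2.3481 -0.1414] 0.26169943086130354
```

View pics/w5c.png

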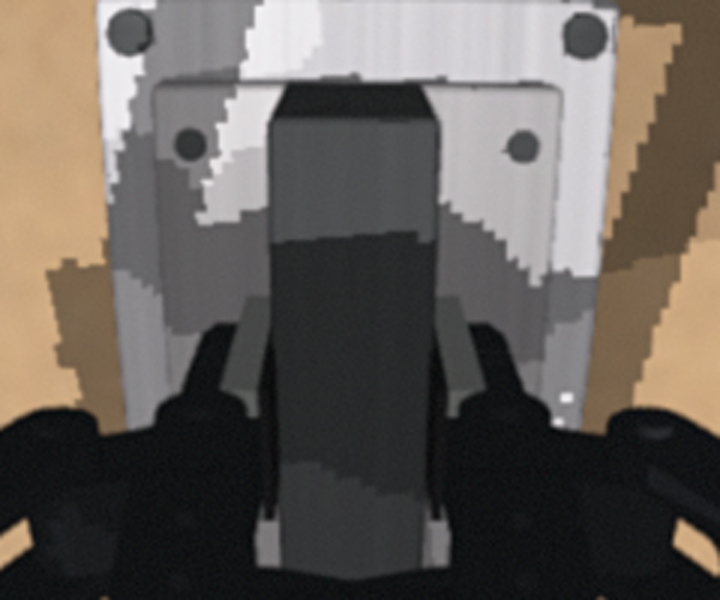

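servo_tool:
  increments:
    - [-0.001,0,0,0,-0.004,0,255]
    - [-0.002,0,0,0,-0.008,0,255]
    - [-0.002,0,0,0,-0.01,0,255]
    - [-0.002,0,0,0,-0.01,0,255]

```text
time_s: 12.58
tcp_pos: [0.4938, -0.1364, 0.0995]
eef_rot: [180.0, 0.0, 174.7]
wrist_force: [-22.0, -4.6, 19.5]
opening: 0.267
```

servo_tool:
  increments:
    - [-0.001,0,-0.0005,0,0,0,255]
    - [-0.002,0,-0.001,0,-0.001,0,255]
    - [-0.003,0,-0.001,0,-0.002,0,255]
    - [-0.003,0,-0.001,0,-0.002,0,255]
    - [-0.003,0,-0.001,0,-0.002,0,255]

```text
time_s: 13.2
tcp_pos: [0.4941, -0.1363, 0.0995]
eef_rot: [180.0, -0.2, 174.7]
wrist_force: [-26.7, -5.0, 15.7]
opening: 0.266
```

servo_tool:
  increments:
    - [0,0,0,0,0,0,255]
    - [0,0,0,0,0,0,255]
    - [0,0,0,0,0,0,255]
    - [0,0,0,0,0,0,255]

```text
time_s: 13.7
tcp_pos: [0.4941, -0.1364, 0.0995]
eef_rot: [180.0, -0.2, 174.7]
wrist_force: [-25.2, -5.4, 16.6]
opening: 0.262
```

Run:
```python
from h import *
s=sense();print(s["tcp_pos"],s["eef_rot"],s["wrist_force"],s["joint_vel"],s["opening"])
a=capture("side")["pixels"][150:250,250:370,::-1];cv2.imwrite("pics/s6.png",cv2.resize(a,None,fx=5,fy=5,interpolation=cv2.INTER_CUBIC))
```

```text
[ 0.49405322 -0.13635533  0.09951036] [179.96558194  -0.21525652 174.66524536] [-25.20329489  -5.43428962  16.56620321] [-0.08833615  0.01490111  0.04920639 -0.09152377 -0.08876156 -0.10740123] 0.2620868294951435
```

View pics/s6.png

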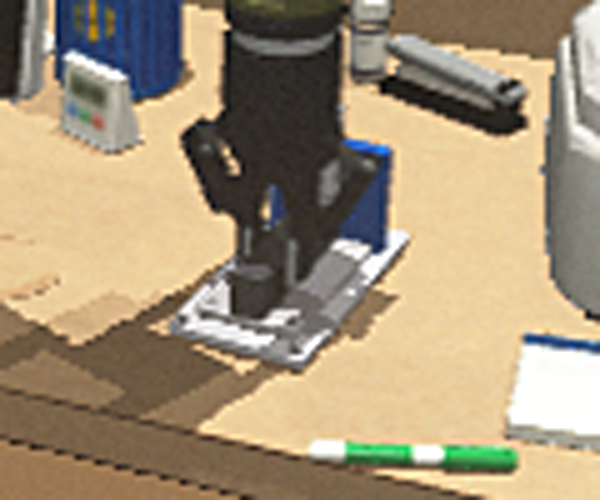

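The square stands on the cover in the corner and the bystanders in view haven't moved. The push is about 26 N along the jig and 20 N down, so even at full friction about 10 N reaches the upright. Handing in.

```bash
python3 -c "
from cell import finish_job
print(finish_job())"
```

```text
the job is handed in; nothing more can be done
None
```

I pressed the cover level, then stood the square on it and pressed it into the corner. I handed in at about 14 s, still gripping and pushing; no verdict was reported.

- **Cover:** the closed fingers pushed it down until it stopped hard at about 48 N. The next side view showed it lying flat.
- **Square:** I gripped it at 80 N and lowered it onto the cover, in line with the jig to about 0.2°. I then slid it forward until it met the upright, within a millimetre of where I had predicted.
- **Final push:** the wrist reads about 26 N towards the upright and about 17 N upwards. The upward reading means about 20 N on the cover once the square's weight is added. Even at full friction of 0.8, that leaves roughly 10 N on the upright.
- **Final position:** the arm was at rest, the tool was within 0.25° of vertical, and its height above the cover matched the height at which I gripped the square.
- **Bystanders:** the marker, notepad and timer looked unmoved in the last side view. I never went near the cup or jar, but did not check them again at the end.

**Not confirmed:**
- I could not see the heel or the blade's contact line, because the gripper hides them. Flatness and flushness are inferred from force, height and tilt.
- My measured base plate width came out about 3 mm under its stated 96 mm, so the camera positions carry roughly that much error.

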